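# Level a spice rack with its foot

## Robot

A 6-joint arm with a two-finger parallel gripper is mounted at the origin on a cart in front of the work surface, level with it; the furniture and walls round the work are solid. World frame = base frame: x ahead of the robot, y to its left, z up, the work surface at z = 0. Lengths are in m, angles in rad, forces in N, time in s.
With the tool pointing down it reaches from about 0.35 to 0.775 m from the base axis. Payload 7.3 kg.
Tool frame: the origin (TCP) lies on the mounting face of the last link; the fingertips stand 178 mm ahead of it and the grasp point (between the pads) lies 159 mm ahead of it (robot.tcp_to_tips is the distance from the TCP to the fingertips, in m); z points along the fingers, y is the direction in which the jaws open and shut (so a half turn about z gives the same grasp; the last joint's range is limited). The gripper opens to 92 mm and grips with 3 to 60 N. Pads are 19 mm wide; open, the fingers measure 130 mm over their backs; the gripper's body (75 mm by 190 mm) begins 47 mm behind the grasp point.
Start: joints at [1.138, 0.342, 1.524, -0, 1.275, -0.146], TCP at [0.148, 0.504, 0.405] pointing down, gripper open.
Joint ranges: [-2.53, 2.53], [-0.77, 2.02], [0.04, 2.7], [-1, 4.14], [0.28, 2.66], [-3.11, 3.11]. Speed limits (rad/s): [2.57, 2.57, 3.14, 3.14, 3.14, 3.14].

## Interface

Orientations are given as [roll, pitch, yaw] about the fixed x, y, z axes, in that order (R = Rz(yaw) Ry(pitch) Rx(roll)).
In Python, from cell import robot, viewer gives the robot as it stands.
- The arm moves only by the shell command python3 -m creep 'ROWS' [OPENING] [FORCE]. ROWS is JSON, a list that holds one entry, the list of rows, each a list of 6 numbers: the shift along the world's x, y, z in mm, then the turn, a rotation vector about the world's x, y, z in degrees. A call has 1 to 5 rows; each row shifts and turns the pose as measured when the row begins; what a row does not reach is not made up. A row lasts 1/12 s, in which the tool goes at most 41.7 mm and 7.16 degrees, less where a joint would pass 70% of its speed; a pose out of reach is approached as far as the arm can. A call with a gripper value outside its range is refused whole. OPENING is the closure, from -1 (fully open) to 1 (shut), set as the call begins (- or left out, the last holds). The fingers move at their own pace and stop on an object; FORCE is the grip in N (left out, the last holds). Time passes only in rows, so rows that do not move let the fingers close. It gives the time, the measured TCP pose, the force and the opening at its end, in the units of the state.
- robot.observe(): the state, without advancing time (a new reading comes with each control period).
- viewer.read_camera(name): name is "scene" or "top"; returns the picture (480x640x3 uint8, blue, green, red); there is no depth.
- viewer.camera_model(name): a dict with "fx", "fy", "cx", "cy" (pixels), "k1" (the pictures are not rectified: a ray, as slopes to the right and down, at radius r is drawn at 1 + k1 r^2 times it, then the intrinsics apply), "pose" (4x4, takes a point from camera to world coordinates). Camera axes: x right, y up, looking along -z (the intrinsics and any distortion apply to the point x, -y, -z); pixel columns grow to the right and rows downward; lengths in m; the calibration is good to about 2 mm. A picture is of the moment at which its call begins. camera_model takes no time and is no camera call.
- robot.hand_in(): hands the job in, once; it reports no verdict.
The state is a dict: "time": time; "qpos": joint angles; "qvel": joint speeds; "joint_efforts": joint torques, N m; "tool_pos": TCP position; "tool_rot": TCP orientation; "contact_force": force on the tool from outside, world axes, zero at the start; "torque": the same for the moment, N m; "opening": finger opening in m.
Only numpy, scipy, OpenCV 4.12 (cv2) and the standard library are available. Lean on these libraries where they do the work, as an engineer would, in place of code of your own. Each camera call takes 0.05 s, during which the arm holds its last target. There are 200 camera calls.

## Task

Lay the yellow spirit level lengthwise on the wooden board of the rack, vial up, between the two dark lines, and let go of it. Then press the orange foot knob fully down to its stop and turn it until, with the knob held down, the bubble sits between the two black marks of the vial. Finish while still holding the knob pressed down, with the bubble centred and the level lying untouched on the board; do not disturb the other things on the worktop.

Things in the scene. Friction and masses are not known exactly. Their poses are not given: they have to be found in the camera images.
- level_center (a point): centre (half-way up) of the yellow pocket spirit level, a loose bar 24 mm (x) x 150 mm (y, its long axis) x 44 mm (z, up when the vial is up), 0.18 kg. The vial lies along y in a notch at the middle of the top, 32 to 44 mm above the underside; below it the bar is solid. It stands on the worktop, vial up. Grasp it across x at the middle.
- bubble (a joint): position (m) of the pale bubble, 16 mm long, in the green vial: 0 = midway between the two black marks, positive towards the level's own +y end, range -0.014 to 0.014. It runs to the higher end, 7 mm per 0.01 rad of slope, and takes about 1 s to settle. It lies wholly between the marks when within 2 mm of 0.
- level_spot (a point): top face of the rack's wooden board, middle of the level's place; x across the board (130 mm wide), y along it to the knob (axis 145 mm away), z up. Board 330 mm long, top about 85 mm above the worktop; unpressed it slopes up to the knob by up to 0.04 rad; hinged 115 mm from here in -y. Two thin dark lines along y, 52 mm either side, bound the place.
- knob_grip (a point): point on the axis of the levelling foot's knob where it is best gripped, 19 mm above the black round flange (68 mm across, 10 mm thick, lying on the board). On the flange stands the orange bar grip, 16 mm wide (this point's x), 56 mm long (its y), 32 mm above the flange. Fingertips either side of the bar can push on the flange. x, y turn with the knob.
- foot_knob (a joint): turn of the knob (rad), growing clockwise seen from above; range -2.6 to 2.6. Clockwise raises the knob end of the board by 0.012 rad of slope per rad (bubble 8.4 mm per rad, towards the knob end). Which way and how far it must turn differs each time. Needs about 0.1 N m and stays where it is left.
- rack_press (a joint): how far the board is pressed down against the foot's spring (rad): 0 = up, unpressed, 0.016 = at its stop (knob about 4 mm lower). Pressing the knob needs about 2 N to begin and 9 N to reach the stop; it springs up when let go, which moves the bubble 11 mm towards the knob end, so that the reading counts only at the stop. Below the stop the knob still turns.
- spice_a: glass spice jar, green cap, 46 mm wide, 106 mm tall; bystander, stands loose on the worktop, origin under its middle
- spice_b: glass spice jar, green cap, 46 mm wide, 106 mm tall; bystander, stands loose on the worktop, origin under its middle
- spice_c: glass spice jar, dark cap, 41 mm wide, 105 mm tall; bystander, stands loose on the worktop, origin under its middle
- lemon: lemon 72x55x56 mm; bystander, stands loose on the worktop, origin under its middle
- timer: red and white wind-up kitchen timer, 67 mm wide, 58 mm tall; bystander, stands loose on the worktop, origin under its middle
- jar_blue: white jar with a blue cap, 44 mm wide, 75 mm tall; bystander, stands loose on the worktop, origin under its middle
- tin_a: food tin 75 mm wide, 58 mm tall; bystander, stands loose on the worktop, origin under its middle
Mind the look-alikes: they are no part of the job. Of the things that look like the part that bears level_center, the larger one is meant.

How it is judged:
By the outcome, as a careful person would: the job done as asked, in the order asked, and still so for the second after the job is handed in, while the arm keeps its last pose, push and grip.
It also fails if it takes over 67 s, if anything falls off the work surface, if the arm or the gripper's body presses on something with over 40 N, if the wrist force passes 120 N, or if a joint passes its speed limit or range.

## Working session

There is one attempt and no reset: what is moved stays moved. The work goes in short steps, Python scripts to look and compute and a shell command to move; the robot and the scene stay as the last step left them, time stands still between calls to the robot, and variables do not carry over. Pictures are saved under pics/ and viewed, about 8 in all and at most 12, crops included, and the job is handed in when it is done.

```bash
mkdir -p pics; ls
cat > h.py <<'E'
import numpy as np, cv2
from cell import robot, viewer
def und(cam,u,v):
    m=viewer.camera_model(cam); x=(u-m['cx'])/m['fx']; y=(v-m['cy'])/m['fy']
    xd,yd=x,y
    for _ in range(20):
        s=1+m['k1']*(x*x+y*y); x,y=xd/s,yd/s
    P=np.array(m['pose']); return P[:3,3],P[:3,:3]@np.array([x,-y,-1.])
def ray(cam,u,v,z):
    o,d=und(cam,u,v); return o+d*(z-o[2])/d[2]
def tri(u1,v1,u2,v2):  # scene, top
    o1,d1=und('scene',u1,v1);o2,d2=und('top',u2,v2)
    t=np.linalg.lstsq(np.c_[d1,-d2],o2-o1,rcond=None)[0]
    a=o1+d1*t[0];b=o2+d2*t[1]; return (a+b)/2,np.linalg.norm(a-b)
def proj(cam,p):
    m=viewer.camera_model(cam);P=np.array(m['pose']);c=P[:3,:3].T@(np.array(p)-P[:3,3])
    x,y=c[0]/-c[2],-c[1]/-c[2];s=1+m['k1']*(x*x+y*y)
    return m['fx']*x*s+m['cx'],m['fy']*y*s+m['cy']
def blobs(im,lo,hi,amin=60):
    m=cv2.inRange(cv2.cvtColor(im,cv2.COLOR_BGR2HSV),np.array(lo),np.array(hi))
    n,l,s,c=cv2.connectedComponentsWithStats(m)
    return [(l==i,s[i],c[i]) for i in range(1,n) if s[i][4]>=amin]
E
python3 - <<'E'
from h import *
for c in('scene','top'):
    im=viewer.read_camera(c);cv2.imwrite(f'pics/{c}0.png',im);m=viewer.camera_model(c);print(c,m['fx'],np.round(m['pose'],3).tolist())
print(robot.observe())
E
```

```text
pics
scene 463.2474633939838 [[0.709, 0.561, -0.427, 0.004], [-0.705, 0.556, -0.44, -0.375], [-0.01, 0.613, 0.79, 1.038], [0.0, 0.0, 0.0, 1.0]]
top 452.1080819569888 [[-0.003, 0.987, -0.162, 0.318], [-1.0, -0.004, -0.006, 0.16], [-0.006, 0.162, 0.987, 1.456], [0.0, 0.0, 0.0, 1.0]]
{'time': 0.1, 'qpos': array([ 1.13801103e+00,  3.42656439e-01,  1.52493103e+00,  1.09715199e-05,
        1.27539640e+00, -1.45984195e-01]), 'qvel': array([-0.00033581, -0.00340476, -0.00345662, -0.00109315, -0.00041362,
        0.00098614]), 'joint_efforts': array([ 5.22783830e-04, -4.31995833e+01, -2.44692171e+01,  7.18765939e-02,
        5.26639796e-02, -3.40274232e-05]), 'tool_pos': array([0.14843259, 0.50345322, 0.4041092 ]), 'tool_rot': array([-3.14021776e+00, -2.12755157e-04,  2.85478820e+00]), 'contact_force': array([-0.54728991, -0.5775507 , -0.32088801]), 'torque': array([ 0.01092197, -0.01403492, -0.02497552]), 'opening': 0.09184147344120024}
```

View pics/scene0.png

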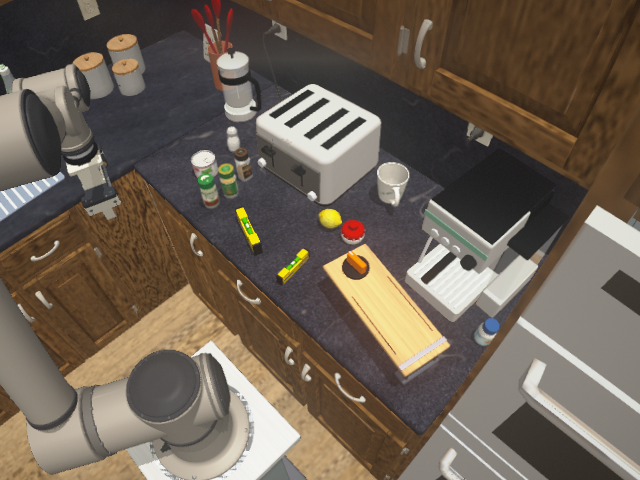

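View pics/top0.png

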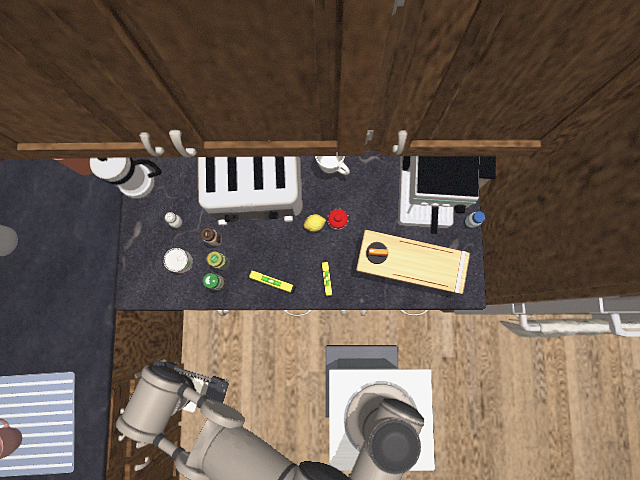

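The two yellow candidates are at scene (248,230)/top (271,281), and at scene (293,266)/top (327,279). The first is visibly longer, so it should be the one meant. I'll measure both, plus the board and knob, and confirm in a crop.

Run:
```python
from h import *
S=cv2.imread('pics/scene0.png');T=cv2.imread('pics/top0.png')
for nm,im,x in(('scene',S,(190,190,330,300)),('top',T,(200,200,480,300))):
    crop=im[x[1]:x[3],x[0]:x[2]]
    for name,lo,hi in(('yellow',(24,180,120),(34,255,255)),('orange',(8,200,140),(18,255,255)),('wood',(12,60,120),(23,190,255))):
        m=cv2.inRange(cv2.cvtColor(im,cv2.COLOR_BGR2HSV),np.array(lo),np.array(hi))
        if name!='wood' or 1:
            q=np.zeros_like(m);q[180:385,190:480]=m[180:385,190:480];m=q
        m=cv2.morphologyEx(m,cv2.MORPH_CLOSE,np.ones((9,9)) if name=='yellow' else np.ones((3,3)))
        for c in cv2.findContours(m,cv2.RETR_EXTERNAL,cv2.CHAIN_APPROX_NONE)[0]:
            if cv2.contourArea(c)<35: continue
            r=cv2.minAreaRect(c);print(nm,name,cv2.contourArea(c),np.round(cv2.boxPoints(r)).tolist())
            if nm=='top':
                z={'yellow':.044,'orange':.13,'wood':.087}[name]
                b=cv2.boxPoints(r);P=np.array([ray('top',*p,z)[:2] for p in b]);print('  world c',P.mean(0).round(4),'edges',np.linalg.norm(np.diff(P[:3],axis=0),axis=1).round(4),'dirs',[round(float(np.degrees(np.arctan2(*(P[i+1]-P[i])[::-1]))),1) for i in(0,1)])
a=cv2.resize(T[225:305,235:480],None,fx=3.2,fy=3.2,interpolation=cv2.INTER_CUBIC)
b=cv2.resize(S[195:300,225:385],None,fx=3.1,fy=3.1,interpolation=cv2.INTER_CUBIC)
o=np.zeros((a.shape[0]+b.shape[0],max(a.shape[1],b.shape[1]),3),np.uint8);o[:a.shape[0],:a.shape[1]]=a;o[a.shape[0]:,:b.shape[1]]=b
cv2.imwrite('pics/crop1.png',o);print(o.shape)
```

```text
scene yellow 238.0 [[277.0, 275.0], [304.0, 248.0], [311.0, 255.0], [284.0, 282.0]]
scene yellow 245.0 [[318.0, 210.0], [340.0, 207.0], [341.0, 224.0], [320.0, 226.0]]
scene yellow 302.0 [[233.0, 211.0], [242.0, 206.0], [260.0, 241.0], [251.0, 246.0]]
scene orange 135.0 [[344.0, 258.0], [350.0, 250.0], [369.0, 266.0], [362.0, 274.0]]
scene wood 116.0 [[302.0, 354.0], [305.0, 351.0], [338.0, 382.0], [335.0, 385.0]]
scene wood 45.5 [[284.0, 336.0], [288.0, 332.0], [300.0, 344.0], [296.0, 347.0]]
scene wood 36.5 [[250.0, 303.0], [252.0, 301.0], [268.0, 317.0], [266.0, 319.0]]
scene wood 2924.5 [[155.0, 319.0], [191.0, 284.0], [288.0, 384.0], [252.0, 419.0]]
scene wood 66.0 [[217.0, 272.0], [219.0, 269.0], [249.0, 298.0], [247.0, 300.0]]
scene wood 6722.5 [[321.0, 267.0], [366.0, 233.0], [451.0, 345.0], [406.0, 379.0]]
top wood 17419.5 [[190.0, 310.0], [479.0, 310.0], [479.0, 384.0], [190.0, 384.0]]
  world c [0.2236 0.1419] edges [0.8671 0.2145] dirs [-90.2, 176.9]
top wood 97.5 [[458.0, 293.0], [465.0, 252.0], [470.0, 252.0], [463.0, 294.0]]
  world c [ 0.4426 -0.2531] edges [0.1286 0.0136] dirs [-12.6, -100.2]
top wood 4021.5 [[355.0, 270.0], [364.0, 229.0], [463.0, 251.0], [454.0, 292.0]]
  world c [ 0.4806 -0.0874] edges [0.1309 0.3082] dirs [-13.2, -103.0]
(582, 784, 3)
```

View pics/crop1.png

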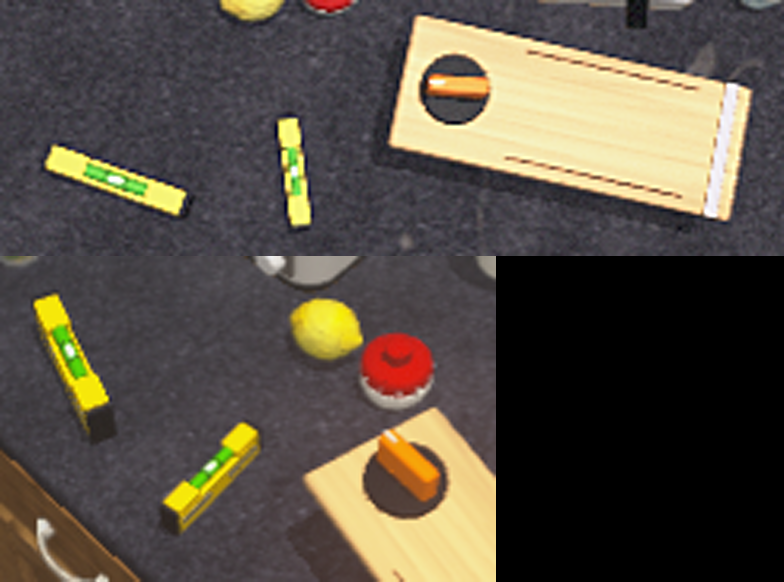

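The enlarged crop confirms it: the left level at top (271,281), about 45 px long against 34 px for the other, is the larger one. Next are precise measurements of the level, the dark lines, and the knob.

Run:
```python
from h import *
T=cv2.imread('pics/top0.png');S=cv2.imread('pics/scene0.png')
def rect(im,lo,hi,x0,y0,x1,y1,k=1):
    m=cv2.inRange(cv2.cvtColor(im,cv2.COLOR_BGR2HSV),np.array(lo),np.array(hi));q=np.zeros_like(m);q[y0:y1,x0:x1]=m[y0:y1,x0:x1]
    q=cv2.morphologyEx(q,cv2.MORPH_CLOSE,np.ones((k,k)));c=max(cv2.findContours(q,cv2.RETR_EXTERNAL,cv2.CHAIN_APPROX_NONE)[0],key=cv2.contourArea)
    return cv2.minAreaRect(c)
def show(n,r,z):
    P=np.array([ray('top',*p,z)[:2] for p in cv2.boxPoints(r)]);e=[P[1]-P[0],P[2]-P[1]];l=max(e,key=np.linalg.norm)
    print(n,np.round(r[0],1),'c',P.mean(0).round(4),'sz',[round(float(np.linalg.norm(v)),3) for v in e],'dir',round(float(np.degrees(np.arctan2(l[1],l[0]))),1))
show('big',rect(T,(22,100,120),(75,255,255),240,262,300,300,5),.042)
show('small',rect(T,(22,100,120),(75,255,255),315,255,340,300,5),.034)
show('orange',rect(T,(5,150,120),(16,255,255),362,235,395,270),.125)
show('flange',rect(T,(0,0,0),(180,255,75),364,238,391,268,5),.098)
# scene pts of orange
r=rect(S,(5,150,120),(19,255,255),338,245,375,280);print('scene orange',r)
# dark lines
g=cv2.cvtColor(T,cv2.COLOR_BGR2GRAY)
for nm,(x0,y0,x1,y1) in {'up':(400,236,455,256),'lo':(390,270,450,290)}.items():
    sub=g[y0:y1,x0:x1].astype(int);pts=[]
    bg=cv2.morphologyEx(g[y0:y1,x0:x1],cv2.MORPH_CLOSE,np.ones((7,7))).astype(int)
    d=bg-sub
    ys,xs=np.where(d>45);P=np.array([ray('top',x+x0,y+y0,.087)[:2] for x,y in zip(xs,ys)])
    if len(P): 
        l=np.polyfit(P[:,1],P[:,0],1);print(nm,len(P),'y range',P[:,1].min().round(3),P[:,1].max().round(3),'mid',P.mean(0).round(4),'ang',np.degrees(np.arctan2(1,l[0])).round(2))
# jars etc.
for c,p in(('orange front',(0,0)),):pass
```

```text
big [270.4 280.8] c [0.4226 0.34  ] sz [0.025, 0.14] dir -109.8
small [326.5 278.3] c [0.431  0.1645] sz [0.02, 0.105] dir -173.1
orange [377.9 253.1] c [0.4976 0.0112] sz [0.01, 0.054] dir -93.4
flange [375.9 253. ] c [0.5017 0.0144] sz [0.059, 0.063] dir -175.1
scene orange ((356.0994873046875, 261.8895263671875), (25.4206600189209, 11.298070907592773), 41.987213134765625)
up 86 y range -0.219 -0.061 mid [ 0.5321 -0.1235] ang 72.87
lo 96 y range -0.199 -0.028 mid [ 0.4123 -0.1298] ang 74.23
```

Run:
```python
from h import *
R=lambda u,v,z:ray('top',u,v,z)[:2]
up=[R(400,240.9,.086),R(453.1,252.8,.086)];lo=[R(392.8,273.75,.086),R(447.8,286.6,.086)]
a=np.mean(up,0);b=np.mean(lo,0);print('lines',a,b,'mid',(a+b)/2,'sep',a-b,[np.degrees(np.arctan2(*(q[0]-q[1])[::-1])) for q in(up,lo)])
cor=np.array([(355,270),(364,229),(463,251),(454,292)],float)
T=cv2.imread('pics/top0.png');hsv=cv2.cvtColor(T,cv2.COLOR_BGR2HSV)
m=cv2.inRange(hsv,np.array((12,40,120)),np.array((30,190,255)));m[:225]=0;m[300:]=0;m[:,:345]=0;m[:,480:]=0
m=cv2.morphologyEx(m,cv2.MORPH_CLOSE,np.ones((31,31)));c=max(cv2.findContours(m,0,1)[0],key=cv2.contourArea);P=np.array([R(*p,.086) for p in cv2.boxPoints(cv2.minAreaRect(c))]);print('board',P.mean(0),P.round(3).tolist())
print('vial',R(271.6,281.25,.042))
gm=cv2.inRange(hsv,np.array((45,100,80)),np.array((75,255,255)));
for n,x in(('g',(245,265,300,298)),):
    ys,xs=np.where(gm[x[1]:x[3],x[0]:x[2]]>0);print('green',R(xs.mean()+x[0],ys.mean()+x[1],.042),len(xs))
S=cv2.imread('pics/scene0.png');g2=cv2.inRange(cv2.cvtColor(S,cv2.COLOR_BGR2HSV),np.array((45,100,80)),np.array((75,255,255)))[205:255,230:265]
ys,xs=np.where(g2>0);print('tri vial',tri(xs.mean()+230,ys.mean()+205,271.2,281.2),ray('scene',xs.mean()+230,ys.mean()+205,.040))
# grip top face: scene crop corners
for nm,s,t in(('gripTop L end',((378+392)/2/3.1+225,(434-256+432-256)/2/3.1+195),(429/3.2+235,84.5/3.2+225)),):print(nm,tri(*s,*t))
print('flange c top', R(454.5/3.2+235,89.5/3.2+225,.098),'scene',ray('scene',405/3.1+225,(477-256)/3.1+195,.098))
```

```text
lines [ 0.52167728 -0.14229111] [ 0.41979542 -0.1194268 ] mid [ 0.47073635 -0.13085895] sep [ 0.10188185 -0.0228643 ] [np.float64(76.92904739660038), np.float64(76.54235906670307)]
board [ 0.51000626 -0.10843277] [[0.451, 0.077], [0.643, 0.032], [0.567, -0.297], [0.378, -0.245]]
vial [0.42123715 0.33606419]
green [0.42256425 0.33952998] 64
tri vial (array([0.41959608, 0.33707666, 0.04965893]), np.float64(0.002861430400002965)) [0.42240474 0.34476131 0.04      ]
gripTop L end (array([0.50216558, 0.03781926, 0.13581433]), np.float64(0.002177393799013147))
flange c top [0.50168255 0.01095523] scene [0.50395954 0.0143968  0.098     ]
```

Target poses from these measurements:
- **Level:** centre (0.422, 0.339), long axis at 70°.
- **Level's place on the board:** (0.470, -0.130), axis at 76.8°.
- **Knob:** (0.502, 0.012), bar at about 87°.

Moving to a point above the level, turning the tool yaw to about 70°.

```bash
python3 -m creep '[[[22,-13,-8,0,0,-7.1],[22,-13,-8,0,0,-7.1],[22,-13,-8,0,0,-7.1],[22,-13,-8,0,0,-7.1],[22,-13,-8,0,0,-7.1]]]' -1; python3 -m creep '[[[22,-13,-8,0,0,-7.1],[22,-13,-8,0,0,-7.1],[22,-13,-8,0,0,-7.1],[22,-13,-8,0,0,-7.1],[22,-13,-8,0,0,-7.1]]]'
```

```text
time: 0.52
tool_pos: [0.2578, 0.4379, 0.3627]
tool_rot: [-3.141, -0.002, 2.23]
contact_force: [-0.4, 0.5, -0.1]
opening: 0.0921
time: 0.93
tool_pos: [0.3722, 0.3685, 0.3192]
tool_rot: [-3.138, -0.0, 1.604]
contact_force: [-0.8, 0.1, 0.3]
opening: 0.0918
```

```bash
python3 -m creep '[[[12,-7,-15,0,0,-5.4],[12,-7,-15,0,0,-5.4],[12,-7,-15,0,0,-5.4],[12,-7,-15,0,0,-5.4],[0,0,0,0,0,0]]]'
python3 - <<'E'
from h import *
S=viewer.read_camera('scene');T=viewer.read_camera('top')
a=cv2.resize(S[120:270,150:330],None,fx=3,fy=3,interpolation=2);b=cv2.resize(T[190:330,200:330],None,fx=3,fy=3,interpolation=2)
o=np.zeros((450,540+b.shape[1],3),np.uint8);o[:,:540]=a;o[:b.shape[0],540:]=b
o=cv2.resize(o,None,fx=.8,fy=.8);cv2.imwrite('pics/p4.png',o);s=robot.observe();print(s['tool_pos'],s['tool_rot'])
E
```

```text
time: 1.35
tool_pos: [0.426, 0.3353, 0.2539]
tool_rot: [-3.137, 0.003, 1.196]
contact_force: [-0.6, -0.8, -0.3]
opening: 0.0917
[0.42498407 0.3366416  0.25614262] [-3.13824157e+00  9.92165378e-04  1.20340687e+00]
```

View pics/p4.png

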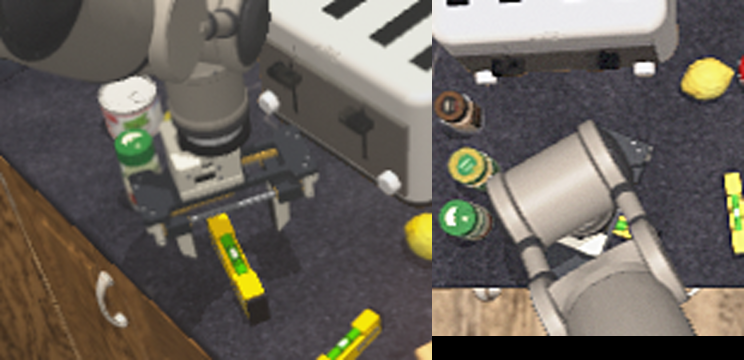

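The picture shows the fingers straddling the big level (vial at about (235,252) in the crop), clear of the jars. Descending and gripping.

```bash
python3 -m creep '[[[-1,1,-24,0,0,1],[-1,0,-22,0,0,0],[0,0,-18,0,0,0],[0,0,-6,0,0,0],[0,0,0,0,0,0]]]'; python3 -m creep '[[[0,0,0,0,0,0],[0,0,0,0,0,0],[0,0,0,0,0,0],[0,0,0,0,0,0],[0,0,0,0,0,0]]]' 1 20
```

```text
time: 1.87
tool_pos: [0.4213, 0.3411, 0.1897]
tool_rot: [3.14, -0.007, 1.237]
contact_force: [0.1, 0.6, -0.1]
opening: 0.0918
time: 2.28
tool_pos: [0.4214, 0.3431, 0.1948]
tool_rot: [3.135, -0.013, 1.241]
contact_force: [0.2, -0.2, -0.7]
opening: 0.0634
```

```bash
python3 -m creep '[[[0,-2,-8,0,0,0],[0,0,-4,0,0,0],[0,0,0,0,0,0],[0,0,0,0,0,0]]]'; python3 -m creep '[[[0,0,0,0,0,0],[0,0,0,0,0,0],[0,0,0,0,0,0],[0,0,0,0,0,0],[0,0,0,0,0,0]]]'
```

```text
time: 2.62
tool_pos: [0.4217, 0.3408, 0.1826]
tool_rot: [3.134, -0.014, 1.241]
contact_force: [0.5, 0.8, -0.1]
opening: 0.0362
time: 3.03
tool_pos: [0.4218, 0.3407, 0.1822]
tool_rot: [3.134, -0.013, 1.241]
contact_force: [-0.1, 0.4, -0.3]
opening: 0.024
```

```bash
python3 -m creep '[[[0,0,0,0,0,0],[0,0,15,0,0,0],[0,0,30,0,0,0],[0,0,38,0,0,0],[0,0,38,0,0,0]]]' 1 35;python3 -m creep '[[[2,-20,30,0,0,1],[4,-35,10,0,0,1],[4,-40,0,0,0,1],[4,-40,0,0,0,1],[4,-40,0,0,0,1]]]'; python3 -m creep '[[[4,-40,0,0,0,0],[4,-40,0,0,0,0],[4,-40,0,0,0,0],[4,-40,0,0,0,0],[4,-35,0,0,0,0]]]'
```

```text
time: 3.45
tool_pos: [0.4186, 0.3386, 0.2976]
tool_rot: [-3.135, 0.003, 1.241]
contact_force: [1.1, 1.1, -2.1]
opening: 0.0237
time: 3.87
tool_pos: [0.4359, 0.1648, 0.3487]
tool_rot: [3.134, -0.01, 1.344]
contact_force: [1.9, 0.1, -1.6]
opening: 0.0238
time: 4.28
tool_pos: [0.4534, -0.0389, 0.3493]
tool_rot: [3.133, -0.01, 1.347]
contact_force: [0.8, -0.3, -2.0]
opening: 0.0237
```

```bash
python3 -m creep '[[[5,-28,-10,0,0,0],[5,-28,-15,0,0,0],[4,-20,-15,0,0,0],[3,-12,-15,0,0,0],[0,-3,-5,0,0,0]]]';python3 -m creep '[[[0,0,0,0,0,0],[0,0,0,0,0,0]]]'
python3 - <<'E'
from h import *
S=viewer.read_camera('scene');T=viewer.read_camera('top')
a=cv2.resize(S[190:390,290:470],None,fx=2.2,fy=2.2,interpolation=2);b=cv2.resize(T[215:315,340:490],None,fx=2.6,fy=2.6,interpolation=2)
o=np.zeros((440,a.shape[1]+b.shape[1],3),np.uint8);o[:,:a.shape[1]]=a;o[:b.shape[0],a.shape[1]:]=b
cv2.imwrite('pics/p5.png',o);s=robot.observe();print(s['tool_pos'],s['tool_rot'],s['contact_force'],o.shape)
E
```

```text
time: 4.7
tool_pos: [0.4702, -0.1415, 0.2887]
tool_rot: [3.126, -0.008, 1.339]
contact_force: [-0.2, 0.3, -2.6]
opening: 0.024
time: 4.87
tool_pos: [0.4695, -0.1418, 0.2873]
tool_rot: [3.13, -0.009, 1.337]
contact_force: [0.4, 0.2, -1.3]
opening: 0.0239
[ 0.46964016 -0.14130096  0.28790115] [ 3.12918517 -0.0089829   1.33785258] [-0.52905591  0.1126314  -2.51619997] (440, 786, 3)
```

View pics/p5.png

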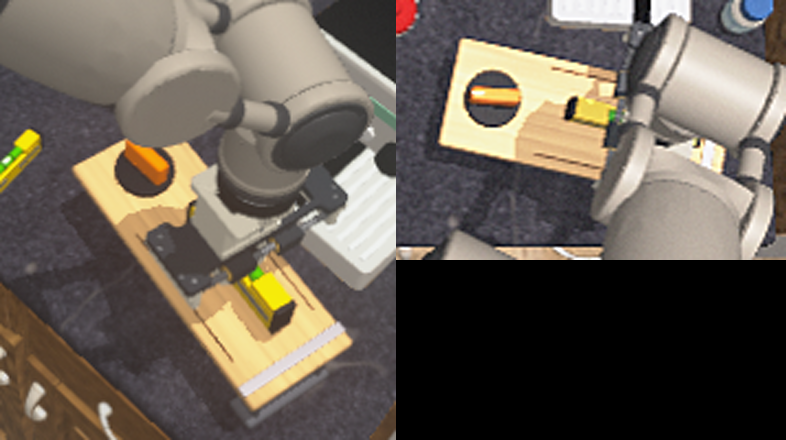

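Level is over the board between the lines. Shift 10 mm toward the knob and lower.

```bash
python3 -m creep '[[[1,6,-6,0,0,0],[0,5,-5,0,0,0],[0,0,-2,0,0,0]]]';python3 -m creep '[[[0,0,-3,0,0,0],[0,0,-2,0,0,0]]]';python3 -m creep '[[[0,0,-2,0,0,0],[0,0,-1,0,0,0]]]'
```

```text
time: 5.22
tool_pos: [0.473, -0.1298, 0.2819]
tool_rot: [3.11, -0.003, 1.338]
contact_force: [-1.9, 0.1, 4.0]
opening: 0.0235
time: 5.38
tool_pos: [0.474, -0.1283, 0.2811]
tool_rot: [3.099, -0.0, 1.339]
contact_force: [-2.8, -0.2, 4.9]
opening: 0.0237
time: 5.55
tool_pos: [0.4746, -0.1265, 0.2808]
tool_rot: [3.092, 0.002, 1.341]
contact_force: [-0.6, -0.4, 0.3]
opening: 0.0236
```

Run:
```python
from h import *
S=viewer.read_camera('scene')
cv2.imwrite('pics/p6.png',cv2.resize(S[230:390,310:470],None,fx=3.7,fy=3.7,interpolation=2));print(robot.observe())
```

```text
{'time': 5.6, 'qpos': array([-0.41883183,  0.41325243,  1.80450617,  0.01055772,  0.87495204,
       -0.19588231]), 'qvel': array([-0.00349655,  0.00780026, -0.00619509,  0.00432574,  0.00066816,
       -0.00958387]), 'joint_efforts': array([-2.97062024e-01, -4.08497286e+01, -1.87335527e+01, -1.37710277e-02,
        2.59271516e-01, -2.06275180e-02]), 'tool_pos': array([ 0.47460685, -0.12641082,  0.28066602]), 'tool_rot': array([3.09203258e+00, 1.24172193e-03, 1.34124622e+00]), 'contact_force': array([ 0.84424017, -1.05523888,  2.26462075]), 'torque': array([-0.2174944 , -0.37966633, -0.00138801]), 'opening': 0.023567595259905094}
```

View pics/p6.png

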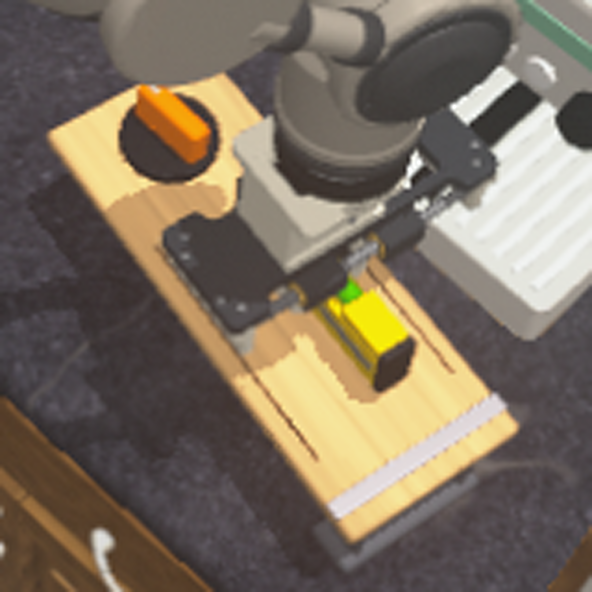

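Run:
```python
from h import *
s=lambda u,v:(310+u/3.7,230+v/3.7)
print('portafilter',tri(467,262,435,228))
for z in(.08,.09,.1,.11,.12,.13,.14): print(z,'botL',ray('scene',*s(374,388),z)[:2].round(3),'topL',ray('scene',*s(374,348),z)[:2].round(3),'topR',ray('scene',*s(413,328),z)[:2].round(3),'notch',ray('scene',*s(347,303),z)[:2].round(3))
c=np.array([.4746,-.1265]);d=np.array([.228,.974]);n=np.array([.974,-.228])
e=c-.075*d
for h in(0,.01,.02):
  print(h,[np.round((np.array(proj('scene',[*p,z+h]))-[310,230])*3.7) for p,z in((e-.012*n,.085),(e-.012*n,.129),(e+.012*n,.129))])
```

```text
portafilter (array([ 0.58208852, -0.17204937,  0.21967336]), np.float64(0.08282655368349497))
0.08 botL [ 0.464 -0.193] topL [ 0.485 -0.176] topR [ 0.513 -0.185] notch [ 0.498 -0.144]
0.09 botL [ 0.459 -0.195] topL [ 0.48  -0.178] topR [ 0.508 -0.187] notch [ 0.493 -0.147]
0.1 botL [ 0.455 -0.197] topL [ 0.475 -0.18 ] topR [ 0.503 -0.189] notch [ 0.488 -0.149]
0.11 botL [ 0.45  -0.199] topL [ 0.47  -0.182] topR [ 0.497 -0.191] notch [ 0.483 -0.152]
0.12 botL [ 0.445 -0.201] topL [ 0.465 -0.185] topR [ 0.492 -0.193] notch [ 0.478 -0.154]
0.13 botL [ 0.44  -0.203] topL [ 0.46  -0.187] topR [ 0.487 -0.195] notch [ 0.472 -0.156]
0.14 botL [ 0.435 -0.205] topL [ 0.455 -0.189] topR [ 0.482 -0.197] notch [ 0.467 -0.159]
0 [array([361., 408.]), array([372., 376.]), array([404., 356.])]
0.01 [array([363., 401.]), array([374., 368.]), array([407., 348.])]
0.02 [array([366., 394.]), array([377., 361.]), array([410., 340.])]
```

The view shows that the level pitched in the grip: its hinge end is about 25 mm above the board and the knob end is touching. I'll rotate the tool back about the jaw axis to bring it flat before releasing.

```bash
python3 -m creep '[[[-1.5,-7,-2,2.5,-0.6,0],[-1.5,-7,-2.5,2.5,-0.6,0],[0,0,0,0,0,0]]]'; python3 -m creep '[[[-1.5,-7,-2.5,2.5,-0.6,0],[0,0,0,0,0,0]]]'
python3 - <<'E'
from h import *
S=viewer.read_camera('scene')
cv2.imwrite('pics/p7.png',cv2.resize(S[230:390,310:470],None,fx=3.7,fy=3.7,interpolation=2));s=robot.observe();print(s['tool_pos'],s['tool_rot'],s['contact_force'],s['torque'])
E
```

```text
time: 5.85
tool_pos: [0.4726, -0.137, 0.2801]
tool_rot: [3.083, -0.092, 1.349]
contact_force: [-0.3, -0.0, -1.8]
opening: 0.024
time: 6.02
tool_pos: [0.4715, -0.1426, 0.279]
tool_rot: [3.079, -0.139, 1.351]
contact_force: [-0.3, -0.5, -1.1]
opening: 0.0239
[ 0.47146461 -0.1421089   0.27888387] [ 3.07983228 -0.13746302  1.35100227] [ 0.00975087 -0.17529913  1.04997943] [-0.22741099 -0.20534641 -0.04980705]
```

View pics/p7.png

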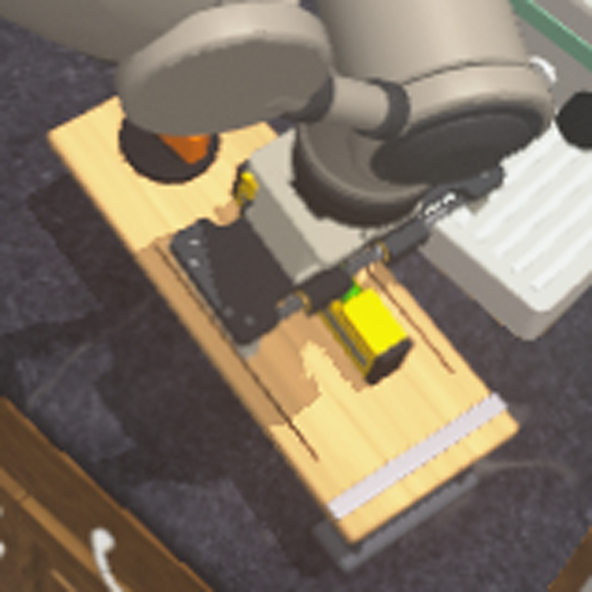

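Run:
```python
from h import *
T=cv2.imread('pics/top0.png');S=cv2.imread('pics/scene0.png')
a=cv2.resize(S[190:340,395:545],None,fx=3.6,fy=3.6,interpolation=2);b=cv2.resize(T[150:245,390:500],None,fx=2.3,fy=2.3,interpolation=2)
o=np.zeros((540,540+b.shape[1],3),np.uint8);o[:,:540]=a;o[:b.shape[0],540:]=b;print(o.shape)
cv2.imwrite('pics/p8.png',o)
```

```text
(540, 793, 3)
```

View pics/p8.png

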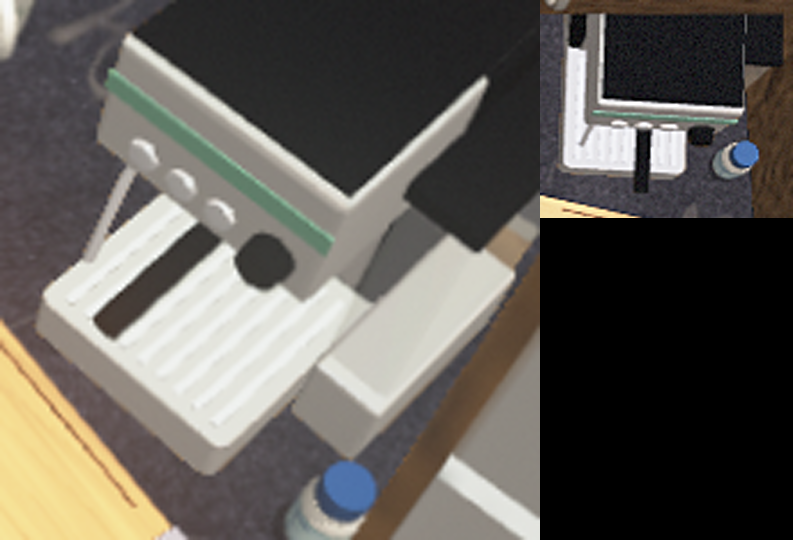

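Run:
```python
from h import *
print('handle tip',tri(395+107/3.6,190+330/3.6,434.3,232.0)); print('handle root-ish', tri(395+205/3.6,190+235/3.6,434.5,207))
print('tray corner', tri(395+205/3.6,190+445/3.6,390+145/2.3,150+172/2.3),tri(395+45/3.6,190+295/3.6,390+24/2.3,150+168/2.3))
o=robot.observe();from scipy.spatial.transform import Rotation as Ro
R=Ro.from_euler('xyz',o['tool_rot']).as_matrix();p=o['tool_pos']
for s in(1,-1):
  for t in(-1,1): print('body end',p+R@[t*.0375,s*.095,.112])
```

```text
handle tip (array([ 0.5531155 , -0.14958071,  0.15668021]), np.float64(0.004524767318409409))
handle root-ish (array([ 0.62806492, -0.15317466,  0.18409939]), np.float64(0.013127105582637804))
tray corner (array([ 0.5901234 , -0.22919644,  0.06179719]), np.float64(0.012825999818388051)) (array([ 0.60462761, -0.07147707,  0.05449011]), np.float64(0.004965954702489338))
body end [ 0.56581449 -0.18637642  0.16882146]
body end [ 0.58201239 -0.11387121  0.17909875]
body end [ 0.38108934 -0.14346166  0.15720507]
body end [ 0.39728723 -0.07095645  0.16748236]
```

That explains it. The contact was the gripper body on the coffee machine's portafilter handle, whose tip is near (0.553, -0.15, 0.157), not the level on the board. My pitch reading was wrong, and the level is held straight.

I'll undo the tilt and place the level about 28 mm to the board's -x side. That is still well between the lines and clears the handle by about 18 mm.

```bash
python3 -m creep '[[[-9.5,6,7,-2.2,1.5,0],[-9.5,6,5,-2.2,1.5,0],[-9.5,6,3,-2.1,1.5,0],[0,0,0,0,0,0]]]';  python3 -m creep '[[[0,0,0,0,0,0],[0,0,0,0,0,0]]]'
```

```text
time: 6.4
tool_pos: [0.4417, -0.1215, 0.2929]
tool_rot: [3.137, -0.002, 1.347]
contact_force: [-0.6, 0.3, -1.8]
opening: 0.0239
time: 6.57
tool_pos: [0.4421, -0.1202, 0.2926]
tool_rot: [3.137, -0.003, 1.35]
contact_force: [0.3, 0.6, -0.8]
opening: 0.0237
```

```bash
python3 -m creep '[[[0,-2,-8,0,0,0],[0,-2,-8,0,0,0],[0,0,-4,0,0,0],[0,0,0,0,0,0]]]';  python3 -m creep '[[[0,0,-2,0,0,0],[0,0,-1,0,0,0]]]'; python3 -m creep '[[[0,0,-2,0,0,0],[0,0,-1,0,0,0]]]'
```

```text
time: 6.9
tool_pos: [0.4436, -0.1254, 0.2703]
tool_rot: [3.134, -0.005, 1.349]
contact_force: [0.5, 0.7, 5.0]
opening: 0.0238
time: 7.07
tool_pos: [0.4439, -0.1255, 0.2684]
tool_rot: [3.134, -0.006, 1.348]
contact_force: [-5.4, 5.3, 24.3]
opening: 0.0238
time: 7.23
tool_pos: [0.4438, -0.1255, 0.2685]
tool_rot: [3.134, -0.006, 1.348]
contact_force: [-6.1, 2.0, 18.9]
opening: 0.0241
```

Firm contact at the expected height (0.2685 against 0.267). Releasing gently, opening in place.

```bash
python3 -m creep '[[[0,0,0.6,0,0,0],[0,0,0,0,0,0],[0,0,0,0,0,0],[0,0,0,0,0,0],[0,0,0,0,0,0]]]' -0.2;  python3 -m creep '[[[0,0,0,0,0,0],[0,0,0,0,0,0],[0,0,0,0,0,0],[0,0,0,0,0,0]]]'; python3 -m creep '[[[0,0,10,0,0,0],[0,0,25,0,0,0],[0,0,35,0,0,0],[0,0,35,0,0,0],[-20,20,10,0,0,0]]]'
```

```text
time: 7.65
tool_pos: [0.4441, -0.1262, 0.2695]
tool_rot: [3.132, -0.006, 1.347]
contact_force: [-0.5, 0.4, -0.7]
opening: 0.0521
time: 7.98
tool_pos: [0.4441, -0.1263, 0.2686]
tool_rot: [3.134, -0.007, 1.347]
contact_force: [0.5, -0.4, -0.4]
opening: 0.055
time: 8.4
tool_pos: [0.4245, -0.1075, 0.3842]
tool_rot: [-3.142, -0.008, 1.345]
contact_force: [1.3, -0.3, 0.3]
opening: 0.0549
```

```bash
python3 -m creep '[[[15,24,-5,0,0,2],[15,24,-5,0,0,2],[15,24,-5,0,0,2],[15,24,-5,0,0,2],[15,22,-5,0,0,1.5]]]'; python3 -m creep '[[[0,0,-5,0,0,0],[0,0,0,0,0,0]]]';python3 - <<'E'
from h import *
S=viewer.read_camera('scene');T=viewer.read_camera('top')
a=cv2.resize(S[225:385,310:470],None,fx=3.4,fy=3.4,interpolation=2);b=cv2.resize(T[215:315,390:490],None,fx=2.4,fy=2.4,interpolation=2)
o=np.zeros((544,544+240,3),np.uint8);o[:,:544]=a;o[:240,544:]=b
cv2.imwrite('pics/s9.png',S);cv2.imwrite('pics/p9.png',o);s=robot.observe();print(s['tool_pos'],s['tool_rot'])
E
```

```text
time: 8.82
tool_pos: [0.4975, 0.014, 0.3652]
tool_rot: [3.131, -0.006, 1.511]
contact_force: [0.0, -0.4, -0.2]
opening: 0.0551
time: 8.98
tool_pos: [0.499, 0.0179, 0.3588]
tool_rot: [3.132, -0.007, 1.517]
contact_force: [0.2, -1.2, -0.3]
opening: 0.0553
[0.49879335 0.01695504 0.35971636] [ 3.13031995 -0.00671445  1.51563896]
```

View pics/p9.png

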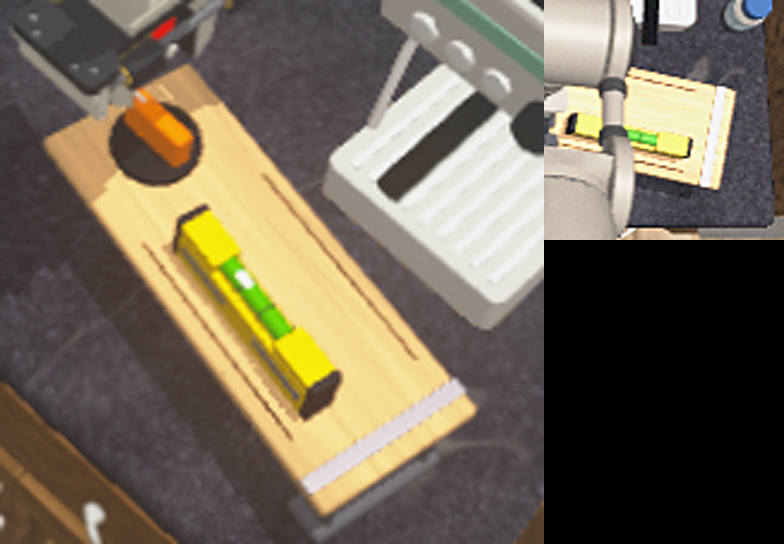

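The level lies flat, lengthwise and vial up between the lines, with the bubble towards the knob end. Next I lower over the knob and grip the bar.

```bash
python3 -m creep '[[[1.5,-2.5,-25,-0.2,0.3,0.3],[1.5,-2,-22,-0.2,0.3,0],[0,0,-18,0,0,0],[0,0,-8,0,0,0],[0,0,0,0,0,0]]]';python3 -m creep '[[[0,0,0,0,0,0],[0,0,0,0,0,0]]]'
```

```text
time: 9.5
tool_pos: [0.5006, 0.0075, 0.2876]
tool_rot: [3.135, 0.003, 1.514]
contact_force: [0.3, -0.0, 0.6]
opening: 0.0548
time: 9.67
tool_pos: [0.5005, 0.0063, 0.2888]
tool_rot: [3.134, 0.003, 1.512]
contact_force: [-0.1, 0.2, 0.7]
opening: 0.0549
```

```bash
python3 -m creep '[[[1,4,-4,0,0,0],[0.5,2,-3,0,0,0],[0,0,0,0,0,0],[0,0,0,0,0,0],[0,0,0,0,0,0]]]' 1 20;python3 -m creep '[[[0,0,0,0,0,0],[0,0,0,0,0,0],[0,0,0,0,0,0],[0,0,0,0,0,0],[0,0,0,0,0,0]]]'
```

```text
time: 10.08
tool_pos: [0.503, 0.0127, 0.2846]
tool_rot: [3.128, 0.003, 1.511]
contact_force: [-0.1, 0.2, 0.3]
opening: 0.0261
time: 10.5
tool_pos: [0.5019, 0.013, 0.2847]
tool_rot: [3.131, 0.004, 1.512]
contact_force: [-0.7, 0.3, -0.1]
opening: 0.016
```

```bash
for i in 1 ; do python3 -m creep '[[[0,0,-2.5,0,0,0],[0,0,0,0,0,0]]]' 1 30; done; python3 -m creep '[[[0,0,-2.5,0,0,0],[0,0,0,0,0,0]]]'; python3 -m creep '[[[0,0,-2.5,0,0,0],[0,0,0,0,0,0]]]'; python3 -m creep '[[[0,0,-2,0,0,0],[0,0,0,0,0,0]]]'
```

```text
time: 10.67
tool_pos: [0.502, 0.0132, 0.2827]
tool_rot: [3.131, 0.003, 1.512]
contact_force: [-2.8, 0.1, 6.7]
opening: 0.0155
time: 10.83
tool_pos: [0.5019, 0.0134, 0.2813]
tool_rot: [3.13, 0.003, 1.513]
contact_force: [-4.2, -0.8, 8.4]
opening: 0.0154
time: 11.0
tool_pos: [0.5018, 0.0136, 0.2805]
tool_rot: [3.129, 0.004, 1.513]
contact_force: [-3.4, -0.1, 9.7]
opening: 0.0156
time: 11.17
tool_pos: [0.5017, 0.0137, 0.2805]
tool_rot: [3.128, 0.004, 1.514]
contact_force: [-2.3, 0.2, 8.9]
opening: 0.0157
```

```bash
python3 -m creep '[[[0,0,-3,0,0,0],[0,0,-3,0,0,0]]]'; python3 -m creep '[[[0,0,-3,0,0,0],[0,0,-3,0,0,0]]]'; python3 -m creep '[[[0,0,-4,0,0,0],[0,0,-4,0,0,0]]]'
```

```text
time: 11.33
tool_pos: [0.5016, 0.014, 0.2786]
tool_rot: [3.125, 0.005, 1.515]
contact_force: [-11.2, 1.9, 37.3]
opening: 0.0159
time: 11.5
tool_pos: [0.5011, 0.0142, 0.2787]
tool_rot: [3.122, 0.006, 1.516]
contact_force: [-11.6, 0.6, 33.3]
opening: 0.0162
time: 11.67
tool_pos: [0.5006, 0.0145, 0.278]
tool_rot: [3.118, 0.007, 1.518]
contact_force: [-15.1, 1.1, 43.1]
opening: 0.016
```

Board is at its stop (force rises steeply at 0.279). I'll hold a moderate push, wait for the bubble to settle, and measure it.

```bash
python3 -m creep '[[[0,0,-1.5,0,0.2,0],[0,0,-2,0,0.2,0],[0,0,-2,0,0.2,0],[0,0,-2,0,0.2,0],[0,0,-2,0,0.2,0]]]';python3 -m creep '[[[0,0,-2,0,0.1,0],[0,0,-2,0,0.1,0],[0,0,-2,0,0.1,0],[0,0,-2,0,0,0],[0,0,-2,0,0,0]]]'
cat > b.py <<'E'
from h import *
import sys
n=sys.argv[1];S=viewer.read_camera('scene');cv2.imwrite(f'pics/s{n}.png',S)
s=robot.observe();print(s['time'],s['tool_pos'].round(4),s['tool_rot'].round(3),s['contact_force'].round(1))
hsv=cv2.cvtColor(S,cv2.COLOR_BGR2HSV);x0,y0,x1,y1=365,290,405,330
H=hsv[y0:y1,x0:x1].astype(int)
g=((H[...,0]>40)&(H[...,0]<80)&(H[...,1]>100)&(H[...,2]>60))
G=cv2.morphologyEx(g.astype(np.uint8),cv2.MORPH_CLOSE,np.ones((5,5)))
ys,xs=np.where(G>0)
# position along level axis, mm, via ray onto vial height
d=np.array([.228,.974])
t=lambda u,v:1e3*(ray('scene',u,v,.124)[:2]-[.444,-.126])@d
tg=np.array([t(a+x0,b+y0) for a,b in zip(xs,ys)])
w=(H[...,1]<110)&(H[...,2]>150)&(G>0);yw,xw=np.where(w);tw=np.array([t(a+x0,b+y0) for a,b in zip(xw,yw)])
print('green',len(tg),tg.min().round(1),tg.max().round(1),'mid',((tg.min()+tg.max())/2).round(1),'white',len(tw),tw.min().round(1) if len(tw) else 0,tw.max().round(1) if len(tw) else 0,tw.mean().round(1) if len(tw) else 0)
cv2.imwrite(f'pics/v{n}.png',cv2.resize(S[280:345,350:425],None,fx=8,fy=8,interpolation=2))
E
python3 b.py 10
```

```text
time: 12.08
tool_pos: [0.5009, 0.0148, 0.2794]
tool_rot: [3.123, 0.01, 1.52]
contact_force: [-4.9, 0.4, 19.0]
opening: 0.0157
time: 12.5
tool_pos: [0.5007, 0.0151, 0.2793]
tool_rot: [3.121, 0.011, 1.521]
contact_force: [-7.5, 1.1, 22.9]
opening: 0.016
12.55 [0.5007 0.0151 0.2793] [3.121 0.011 1.521] [-7.   0.2 20.8]
green 124 -29.2 33.5 mid 2.1 white 10 3.3 16.2 10.4
```

View pics/v10.png

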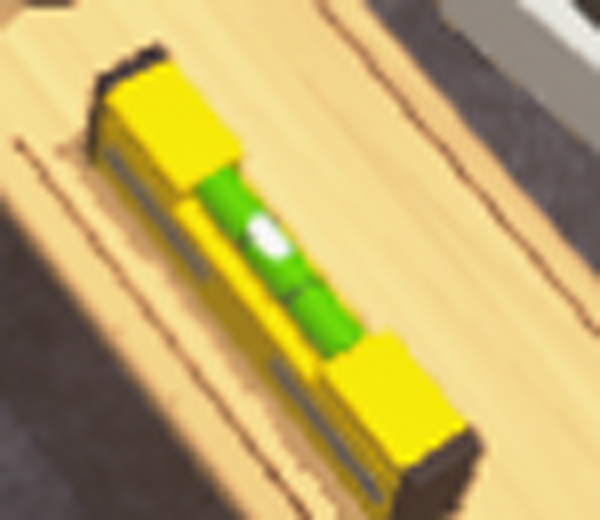

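The bubble, at crop (267,237), sits about 7.5–8 mm towards the knob end from the mid-mark (278,261). So the knob needs about 0.9 rad counter-clockwise (+z). Turning 40° first, still pushing.

```bash
python3 -m creep '[[[0,0,-2,0,0,4],[0,0,-2,0,0.1,5],[0,0,-2,0,0.1,5],[0,0,-2,0,0.1,5],[0,0,-2,0,0.1,5]]]';python3 -m creep '[[[0,0,-2,0,0,5],[0,0,-2,0,0,5],[0,0,-2,0,0,5],[0,0,-2,0,0,5],[0,0,-2,0,0,0]]]';python3 -m creep '[[[0,0,-2,0,0,0],[0,0,-2,0,0,0],[0,0,-2,0,0,0],[0,0,-2,0,0,0],[0,0,-2,0,0,0]]]';python3 -m creep '[[[0,0,-2,0,0,0],[0,0,-2,0,0,0],[0,0,-2,0,0,0],[0,0,-2,0,0,0],[0,0,-2,0,0,0]]]';python3 -m creep '[[[0,0,-2,0,0,0],[0,0,-2,0,0,0],[0,0,-2,0,0,0],[0,0,-2,0,0,0],[0,0,-2,0,0,0]]]'; python3 b.py 11
```

```text
time: 12.97
tool_pos: [0.5002, 0.0144, 0.2782]
tool_rot: [3.122, 0.016, 1.958]
contact_force: [-5.3, -1.3, 17.3]
opening: 0.0161
time: 13.38
tool_pos: [0.4993, 0.0137, 0.2768]
tool_rot: [3.121, 0.022, 2.333]
contact_force: [-6.3, 2.7, 21.6]
opening: 0.0161
time: 13.8
tool_pos: [0.4983, 0.0142, 0.2767]
tool_rot: [3.119, 0.028, 2.337]
contact_force: [-8.0, 1.2, 21.2]
opening: 0.0161
time: 14.22
tool_pos: [0.4973, 0.0146, 0.2767]
tool_rot: [3.117, 0.034, 2.34]
contact_force: [-8.0, 1.4, 21.6]
opening: 0.016
time: 14.63
tool_pos: [0.4964, 0.0151, 0.2765]
tool_rot: [3.115, 0.041, 2.343]
contact_force: [-7.7, 0.8, 22.0]
opening: 0.0162
14.6833 [0.4963 0.0151 0.2766] [3.115 0.041 2.343] [-7.5  1.3 21.5]
green 119 -28.8 33.5 mid 2.3 white 7 -5.1 9.7 2.1
```

Run:
```python
from h import *
from scipy.spatial.transform import Rotation as Ro
R=Ro.from_euler('xyz',robot.observe()['tool_rot']).as_matrix();z=R[:,2];print(z,np.degrees(np.cross(z,[0,0,-1])))
```

```text
[ 0.04782994 -0.01034236 -0.99880195] [0.59257343 2.74045389 0.        ]
```

View pics/v11.png

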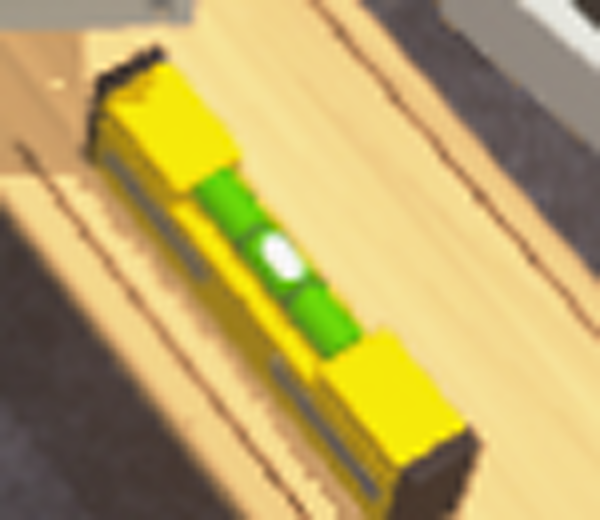

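The bubble at crop (282,258) lies between both marks, mid-mark about (277,262), so it is centred within about 0.5 mm along the axis. I'll hold for a bit longer with a small drift correction, then re-measure.

```bash
python3 -m creep '[[[0.4,0,-2,0,0.2,0],[0.4,0,-2,0,0.2,0],[0.4,0,-2,0,0.2,0],[0.4,0,-2,0,0.2,0],[0.4,0,-2,0,0.2,0]]]';python3 -m creep '[[[0.2,0,-2,0,0.1,0],[0.2,0,-2,0,0.1,0],[0.2,0,-2,0,0.1,0],[0.2,0,-2,0,0.1,0],[0.2,0,-2.2,0,0.1,0]]]';python3 -m creep '[[[0.2,0,-2.2,0,0.1,0],[0.2,0,-2.2,0,0.1,0]]]'; python3 b.py 12;python3 b.py 13;python3 b.py 14
```

```text
time: 15.1
tool_pos: [0.498, 0.0155, 0.2766]
tool_rot: [3.123, 0.036, 2.346]
contact_force: [-7.7, 1.2, 21.4]
opening: 0.0161
time: 15.52
tool_pos: [0.4984, 0.0159, 0.2765]
tool_rot: [3.127, 0.036, 2.349]
contact_force: [-8.1, 1.8, 23.3]
opening: 0.016
time: 15.68
tool_pos: [0.4985, 0.0161, 0.2764]
tool_rot: [3.128, 0.037, 2.35]
contact_force: [-8.3, 0.9, 23.3]
opening: 0.016
15.7333 [0.4985 0.0161 0.2764] [3.128 0.037 2.35 ] [-8.3  0.7 23.6]
green 119 -28.8 33.5 mid 2.3 white 7 -5.1 9.7 2.1
15.7833 [0.4985 0.0161 0.2764] [3.128 0.037 2.35 ] [-7.5  0.6 22.1]
green 119 -28.8 33.5 mid 2.3 white 7 -5.1 9.7 2.1
15.8333 [0.4985 0.0161 0.2764] [3.128 0.037 2.35 ] [-8.4  0.8 23.7]
green 119 -28.8 33.5 mid 2.3 white 7 -5.1 9.7 2.1
```

View pics/v14.png

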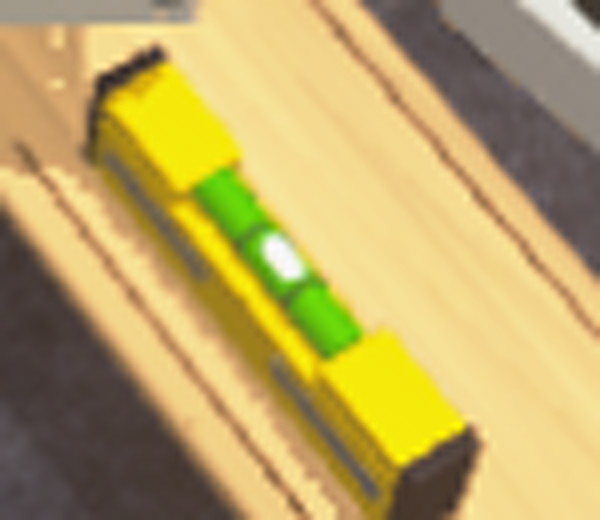

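The bubble is unchanged at (282,258) between both marks, and the knob is held at its stop with about 23 N. Handing in.

```bash
python3 -c "
from cell import robot
print(robot.hand_in())"
```

```text
the job is handed in; nothing more can be done
None
```

The job is handed in: the larger yellow level lies vial up and untouched on the board, and the knob is held down with the bubble centred. The last move ended at about 15.7 s of the 67 s allowed.

- **Level:** it lies lengthwise between the dark lines, about 28 mm to the robot's side of their midline. I set it there because the gripper body touched the coffee machine's portafilter handle on the first attempt to lower it (about 5 N read at the wrist). I misread that contact as the level tilting in the grip and tilted the tool, then put that right before placing.
- **Knob:** pressed to its stop at about 23 N, then turned about 0.82 rad counter-clockwise while held down.
- **Last check:** three repeated pictures put the bubble within about 0.5 mm of the middle, between both marks. The vial is only a few pixels wide in the picture.
- **Not fully clean:** the tool leaned by about 2–3° and had about 8 N of sideways force while holding the knob. While finding the stop, the push through the fingertips briefly reached about 43 N. I took no final picture of the other things on the worktop; the handle was the only unintended contact I noticed.

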